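Unlatch the slide cassette and hold it over the light pad

TASK

Swing the red keeper bar well aside, clear of the blue slide cassette; then pinch the cassette's two orange side catches together between the fingers and lift it straight up out of its dock. Carry it upright to the light pad and finish while still holding it by its pinched catches, level and still, about 10 cm above the middle of the pad; do not put it down or let go, and leave the other things on the bench where they are.

Things in the scene. Friction and masses are not known exactly. Their poses are not given: they have to be found in the camera images.
- dock: Fixed grey dock, base plate 150 x 100 x 10 mm. Origin on the bench (z = 0) below the centre of the cassette's place; z up. The cassette stands on the plate, lengthwise along dock x, in end guides 26 mm high. On the +y and -y sides steel ledges (40 mm long in x, 26 to 38 mm out in y, top 27 mm above bench) hook over the catches' toes: it cannot rise until both catches are in.
- keeper (a joint): Red bar turning level about a post at dock x +64, y 0 mm. 0 rad: it lies along dock -x over the cassette's middle (12 mm wide, 60 to 67 mm above bench, 10 mm over the cassette's end walls), blocking it. Grows as the free end swings to dock +y; 1.57 along +y, stop 1.75. Starts at -0.1 to 0.25. Friction 0.03 N m; stays where left.
- keeper_knob (a point): Top centre of the upright round red knob on the keeper's free end, 86 mm from the post axis: 14 mm in diameter, 24 mm tall, from 67 to 91 mm above the bench. It can be pinched from above, or pushed.
- cassette: Blue slide cassette holding five glass slides on edge, 86 (x) x 44 (y) x 40 mm, about 0.17 kg (0.12 to 0.24), origin at the centre of its underside, z up. It has an orange catch in the middle of its +y side and another on its -y side, and starts in the dock, in line with it (within a few mm, and degrees).
- catch_left (a joint): Sprung orange catch on the cassette's +y side, metres pressed in: 0 out (latched), 0.008 fully in (stop). About 1.4 N at rest, 4.2 N fully in. Its toe is free of the dock's ledge from about 0.006.
- catch_right (a joint): The same catch on the cassette's -y side, pressed in towards +y: 0 out (latched), 0.008 fully in.
- catch_left_pad (a point): Centre of the left catch's upright outer finger face: 28 mm from the cassette's mid-plane when out, 20 pressed in (56 mm over both catches, 40 pinched), 33 mm above the cassette's underside. The face is 26 mm long (x) and spans 20 to 46 mm above the underside. Keep fingertips above the dock ledge (top 17 mm above the underside, 27 above bench).
- catch_right_pad (a point): Centre of the right catch's outer finger face, the mirror image of the left one.
- light_pad: Fixed flat light pad on the bench, 150 x 150 x 16 mm, black frame round a white panel, origin at the centre of its underside on the bench surface.
- light_pad_top (a point): Centre of the light pad's white top, 16.5 mm above the bench.
- cup: Loose clear specimen cup, 60 mm wide at the rim, 65 mm tall, origin at the centre of its underside. Leave alone.
- cup_lid: Loose red screw lid lying on the bench, 66 mm wide, 12 mm thick, origin at the centre of its underside. Leave alone.
- canister: Loose white canister with a yellow band, 48 mm wide, 135 mm tall, origin at the centre of its underside. Leave alone.
- grey_rack: Loose grey slide rack without catches, 86 x 36 x 34 mm, origin at the centre of its underside. Not the cassette; leave alone.
- stain_bottle: Loose amber bottle, 44 mm wide, 90 mm tall, origin at the centre of its underside. Leave alone.
- spatula: Loose spatula lying on the bench along its own x, 160 mm long. Leave alone.

How it is judged (in metres and radians):
On the way, in this order (a step that is already met when the one before it is completed fails the run):
1. the keeper is swung well aside (more than 1.2 rad) while the cassette still sits in its dock (value of joint keeper above 1.2 rad and z of cassette in the frame of dock below 0.02 m and horizontal distance between cassette and dock below 0.01 m), for 0.1 s.
2. both catches are pinched in (more than 6 mm each) while the cassette still sits in its dock (value of joint each of catch_left, catch_right above 0.006 m and z of cassette in the frame of dock below 0.02 m and horizontal distance between cassette and dock below 0.01 m), for 0.1 s.
3. the cassette is lifted clear of the dock (underside more than 60 mm above the bench), held by its pinched catches (value of joint each of catch_left, catch_right above 0.005 m and height (world z) of cassette above 0.06 m and contact force between the fingers and cassette above 5 N), for 0.1 s.
At the end, for the whole second after the job is handed in: Fingers hold the cassette (over 5 N), both catches in over 5 mm; its centre within 35 mm of the light pad's centre from above, underside 60 to 150 mm above the pad, tilt under 0.17 rad, slower than 30 mm/s, touching neither dock nor pad; keeper still aside (over 1.1 rad) (value of joint each of catch_left, catch_right above 0.005 m and contact force between the fingers and cassette above 5 N and value of joint keeper above 1.1 rad and horizontal distance between cassette and light_pad_top below 0.035 m and z of cassette in the frame of light_pad_top between 0.06 and 0.15 m and angle between cassette's own z axis and vertical below 0.17 rad and linear speed of cassette below 0.03 m/s and contact force between cassette and dock below 0.2 N and contact force between cassette and light_pad below 0.2 N); the arm keeps its last pose, push and grip.
It fails at once if the cassette is tipped by more than 0.6 rad (35 degrees) (angle between cassette's own z axis and vertical above 0.6 rad).
It fails at once if another loose thing on the bench is moved by more than 30 mm (distance of any of cup, cup_lid, canister, grey_rack, stain_bottle, spatula from where it was at the start of the episode above 0.03 m).
It also fails if it takes over 53 s, if anything falls off the work surface, if the arm or the gripper's body presses on something with over 40 N, if the wrist force passes 120 N, or if a joint passes its speed limit or range.

ROBOT

A 6-joint arm with a two-finger parallel gripper is mounted at the origin on the work surface. World frame = base frame: x ahead of the robot, y to its left, z up, the work surface at z = 0. Lengths are in mm, angles in rad, forces in N, time in s.
With the tool pointing down it reaches from about 300 to 775 mm from the base axis. Payload 14.6 kg.
Tool frame: the origin (TCP) lies midway between the tips of the shut fingers; the grasp point (between the pads) lies 19 mm behind it; z points along the fingers, y is the line along which they close (so a half turn about z gives the same grasp; the last joint's range is limited). The gripper opens to 94 mm and grips with 3 to 60 N. Pads are 16 mm wide; open, the fingers measure 119 mm over their backs; the gripper's body (75 mm by 177 mm) begins 78 mm behind the grasp point.
Start: joints at [-1.307, 0.3, 1.521, -0, 1.321, -0.067], TCP at [178.633, -520.173, 205.446] pointing down, gripper open.
Joint ranges: [-3.03, 3.03], [-0.79, 2.21], [0.23, 2.52], [-1.04, 4.18], [0, 3.07], [-2.55, 2.55]. Speed limits (rad/s): [2.22, 2.22, 2.57, 3.14, 3.14, 3.14].

INTERFACE

Orientations are given as [roll, pitch, yaw] about the fixed x, y, z axes, in that order (R = Rz(yaw) Ry(pitch) Rx(roll)).
In Python, from cell import manip gives the robot as it stands.
- The arm moves only by the shell command python3 -m creep 'ROWS' [OPENING] [FORCE]. ROWS is text: rows parted by semicolons, each of 6 numbers parted by spaces: the shift along the tool's x, y, z normalised to -1 to 1, where 1 is 4 cm, then the turn, a rotation vector about the tool's x, y, z normalised to -1 to 1, where 1 is pi rad. In form: dx dy dz ax ay az; .... A call has 1 to 20 rows; each row shifts and turns the commanded pose from where the row before left it, along the tool's axes as they then stand; what a row does not reach is not made up. A row lasts 1/8 s, in which the tool goes at most 62.5 mm and 10.7 degrees, less where a joint would pass 70% of its speed; a pose out of reach is approached as far as the arm can. A call with a number of a shift or a turn outside -1 to 1 is refused whole. A call with a gripper value outside its range is refused whole. OPENING is the closure, from 0 (fully open) to 1 (shut), set as the call begins (- or left out, the last holds). The fingers move at their own pace and stop on an object; FORCE is the grip in N (left out, the last holds). Time passes only in rows, so rows that do not move let the fingers close. It gives the time, the measured TCP pose, the force, the opening and the grip force at its end, in the units of the state.
- manip.read_state(): the state, without advancing time (a new reading comes with each control period).
- manip.camera(name): name is "scene" or "top" or "wrist"; returns a dict with "color" (400x640x3 uint8, red, green, blue), "range_z" (400x640 float32, mm along the optical axis (not along the pixel's ray), 0 where there is no reading), "camera_matrix" (3x3 intrinsics, pixels), "T" (4x4, takes a point from camera to world coordinates). Camera axes: x right, y down, z forward; pixel columns grow to the right and rows downward; lengths in mm; the calibration is good to about 2 mm. A picture is of the moment at which its call begins.
- manip.sign_off(): hands the job in; it is judged then, once.
The state is a dict: "clock": time; "joints": joint angles; "qd": joint speeds; "effort": joint torques, N m; "eef_pos": TCP position; "eef_rot": TCP orientation; "wrist_force": force on the tool from outside, world axes, zero at the start; "moment": the same for the moment, N m; "finger_gap": finger opening in mm; "finger_force": force on a finger pad.
Only numpy, scipy, OpenCV 4.12 (cv2) and the standard library are available. Lean on these libraries where they do the work, as an engineer would, in place of code of your own. Each camera call takes 0.05 s, during which the arm holds its last target. There are 200 camera calls.

## Working session

There is one attempt and no reset: what is moved stays moved. The work goes in short steps, Python scripts to look and compute and a shell command to move; the robot and the scene stay as the last step left them, time stands still between calls to the robot, and variables do not carry over. Pictures are saved under pics/ and viewed, at most 10 in all, crops included, and the job is handed in when it is done.

```bash
mkdir -p pics; ls; cat > h.py <<'E'
import numpy as np,cv2
from cell import manip
def grab(n):
    c=manip.camera(n); np.savez('/tmp/%s.npz'%n,**c); return c
def world(c):
    z=c['range_z'].astype(float);K=c['camera_matrix'];T=c['T']
    v,u=np.mgrid[:z.shape[0],:z.shape[1]]
    P=np.stack([(u-K[0,2])/K[0,0]*z,(v-K[1,2])/K[1,1]*z,z,np.ones_like(z)],-1)
    return (P@T.T)[...,:3]
def save(c,f): cv2.imwrite('pics/'+f,cv2.cvtColor(c['color'],cv2.COLOR_RGB2BGR))
E
python3 - <<'E'
from h import *
for n in ('top','scene'):
    c=grab(n);save(c,n+'0.png');print(n,c['T'].round(2).tolist(),c['camera_matrix'].tolist())
print(manip.read_state())
E
```

```text
pics
top [[0.02, -0.99, 0.15, 330.66], [-1.0, -0.02, -0.01, 1.68], [0.01, -0.15, -0.99, 1570.49], [0.0, 0.0, 0.0, 1.0]] [[445.0015893968189, 0.0, 318.1806676134779], [0.0, 445.0015893968189, 202.03633679082435], [0.0, 0.0, 1.0]]
scene [[0.19, 0.55, -0.82, 1552.63], [0.98, -0.09, 0.16, -206.92], [0.01, -0.83, -0.55, 755.88], [0.0, 0.0, 0.0, 1.0]] [[422.297603490891, 0.0, 311.52785976670003], [0.0, 422.297603490891, 195.98960020229913], [0.0, 0.0, 1.0]]
{'clock': 0.1, 'joints': array([-1.30658952e+00,  3.00399601e-01,  1.52151454e+00, -5.77786369e-06,
        1.32069362e+00, -6.66095974e-02]), 'qd': array([-0.00091771, -0.00148397, -0.00085872,  0.0003033 , -0.00031187,
       -0.00120823]), 'effort': array([ 1.27178137e-03, -5.32642829e+01, -3.53284121e+01,  7.09299138e-02,
        2.34895886e-02, -7.60840112e-05]), 'eef_pos': array([ 178.5783695 , -519.95593498,  204.95369632]), 'eef_rot': array([-3.14057943e+00, -6.19815734e-05,  3.30817802e-01]), 'wrist_force': array([-0.84920554,  0.0678242 ,  0.71459003]), 'moment': array([ 0.01493178, -0.04635372, -0.06691575]), 'finger_force': 0.0, 'finger_gap': 94.26440437226725}
```

View pics/top0.png

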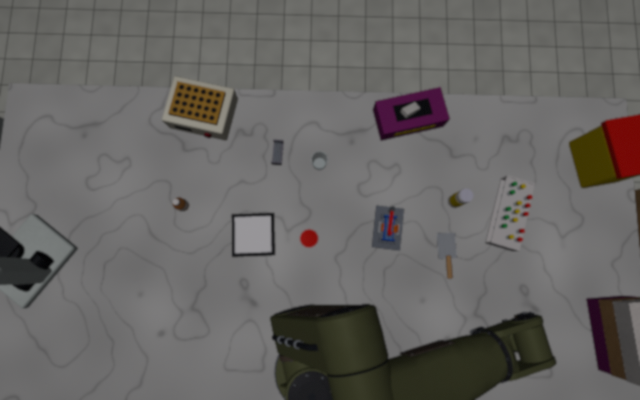

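View pics/scene0.png

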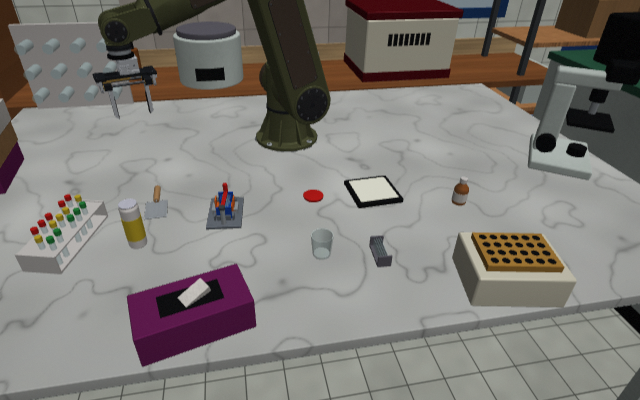

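The top view shows the dock at about (388,228) with the red keeper lying along it, the pad at (253,234), the lid at (309,238), the canister at (460,198) and the spatula at (447,255). In the scene view the dock is at (225,208), knob up, and the pad at (373,191). Next I'll measure by colour.

```bash
python3 - <<'E'
from h import *
for n in ('top','scene'):
    c=dict(np.load('/tmp/%s.npz'%n));W=world(c);hsv=cv2.cvtColor(c['color'],cv2.COLOR_RGB2HSV)
    H,S,V=[hsv[...,i].astype(int) for i in range(3)]
    ok=(c['range_z']>0)
    box=np.zeros_like(ok)
    if n=='top': box[195:260,365:415]=1
    else: box[170:240,195:255]=1
    z=W[...,2]
    for nm,m in (('red',((H<6)|(H>174))&(S>150)&(V>60)&box),('orange',(H>8)&(H<20)&(S>130)&(V>60)&box),('blue',(H>100)&(H<125)&(S>120)&box),('dock',box&(z>4)&(z<16)&(S<90)),
       ('pad',(V>150)&(S<40)&(abs(z-16)<8)&(np.hypot(W[...,0]-420,W[...,1]-215)<110)),('padall',(abs(z-16)<8)&(np.hypot(W[...,0]-420,W[...,1]-215)<110)&(z>9))):
        m=m&ok
        if m.sum()<3: print(n,nm,m.sum());continue
        p=W[m];r=cv2.minAreaRect(p[:,:2].astype(np.float32))
        print(n,nm,m.sum(),p.mean(0).round(1),np.percentile(p[:,2],[2,50,98]).round(1),[np.round(a,1) for a in r])
        if nm=='red':
            print(np.c_[np.argwhere(m),p.round(0)][::max(1,len(p)//25)].astype(int).tolist())
c=dict(np.load('/tmp/top.npz'));d=dict(np.load('/tmp/scene.npz'))
a=cv2.resize(c['color'][190:265,350:425],(400,400),interpolation=cv2.INTER_CUBIC)
b=cv2.resize(d['color'][170:240,190:260],(400,400),interpolation=cv2.INTER_CUBIC)
cv2.imwrite('pics/crop.png',np.hstack([a,b])[...,::-1])
E
```

```text
top red 63 [ 499.9 -255.7   70. ] [57.8 67.8 93.6] [array([ 500.6, -256.3]), array([ 9.9, 83.5]), np.float64(81.4)]
[[211, 391, 541, -260, 66], [212, 390, 542, -262, 34], [212, 392, 537, -262, 70], [213, 391, 534, -259, 71], [214, 390, 530, -256, 69], [214, 392, 532, -264, 58], [215, 391, 527, -260, 66], [216, 390, 524, -256, 68], [217, 390, 521, -257, 62], [218, 390, 517, -256, 68], [219, 390, 513, -256, 68], [220, 390, 510, -257, 64], [221, 390, 506, -256, 69], [222, 389, 502, -252, 72], [222, 391, 504, -260, 64], [223, 390, 500, -256, 65], [224, 389, 496, -253, 67], [224, 391, 496, -259, 66], [225, 390, 492, -255, 73], [226, 389, 489, -253, 66], [226, 391, 489, -259, 70], [227, 390, 486, -256, 65], [228, 390, 482, -255, 72], [229, 389, 479, -252, 69], [230, 388, 476, -249, 68], [230, 390, 475, -255, 71], [231, 389, 472, -253, 67], [232, 388, 468, -247, 80], [232, 390, 467, -252, 89], [233, 388, 464, -246, 87], [233, 390, 463, -251, 94], [234, 390, 460, -252, 87]]
top orange 23 [ 484.4 -277.7   39.3] [25.3 36.5 59.1] [array([ 491. , -257.9]), array([52.5, 18.4]), np.float64(73.5)]

[... 1266 characters left out ...]
, 221, 527, -264, 68], [202, 224, 531, -255, 70], [203, 223, 535, -258, 69], [204, 222, 542, -261, 71]]
scene orange 60 [ 492.3 -256.    42.1] [22.8 38.9 58.2] [array([ 489.1, -255.7]), array([55.5, 27.7]), np.float64(81.2)]
scene blue 170 [ 493.  -253.3   37.7] [16.2 39.4 52.1] [array([ 489.1, -256.9]), array([43.8, 93.5]), np.float64(84.9)]
scene dock 849 [ 466.8 -254.9    8.8] [ 4.1  9.9 14.7] [array([ 424.6, -267.7]), array([203.8, 399.5]), np.float64(85.6)]
scene pad 804 [458.9 215.5  19.2] [16.  19.2 22. ] [array([457. , 216.1]), array([129.6, 126.9]), np.float64(3.7)]
scene padall 1091 [456.  212.9  18.7] [13.5 18.8 22. ] [array([454.3, 215.5]), array([150.4, 151.2]), np.float64(3.1)]
```

View pics/crop.png

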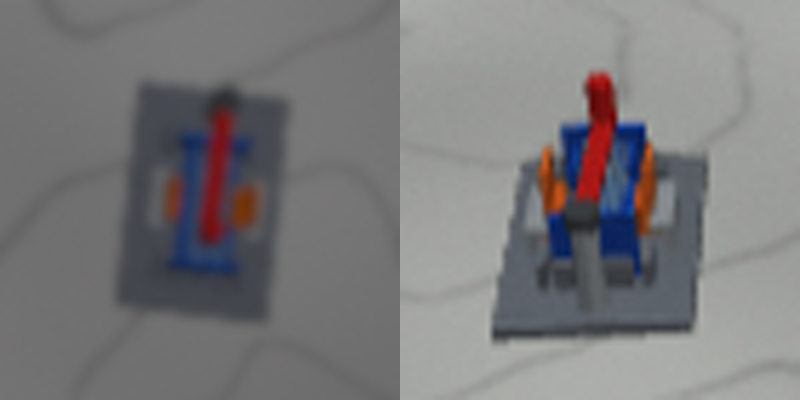

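The crops show the keeper lying over the cassette at close to 0 rad. The post is at the far (+x) end, and the two catches are visible at left and right, so dock yaw is about -0.095 and the centre about (489,-256.5). The pad centre is about (455.5,216). I'll turn the tool to the dock yaw, move above the dock and look with the wrist camera.

```bash
python3 -m creep '0 0 0 0 0 0.034; 0 0 0 0 0 0.034; 0 0 0 0 0 0.034; 0 0 0 0 0 0.034; 0.86 -0.9 0 0 0 0; 0.86 -0.9 0 0 0 0; 0.86 -0.9 0 0 0 0; 0.86 -0.9 0 0 0 0; 0.86 -0.9 0 0 0 0; 0.86 -0.9 0 0 0 0; 0.86 -0.9 0 0 0 0; 0.8 -0.9 0 0 0 0; 0 0 0 0 0 0; 0 0 0 0 0 0; 0 0 0 0 0 0' 0
python3 - <<'E'
from h import *
s=manip.read_state();print(s['clock'],s['eef_pos'],s['eef_rot'],s['joints'])
c=grab('wrist');save(c,'w1.png');print(c['T'].round(2).tolist())
E
```

```text
clock: 1.98
eef_pos: [477.2, -260.6, 205.4]
eef_rot: [-3.142, 0.0, -0.098]
wrist_force: [0.2, -0.2, -0.0]
finger_gap: 94.3
finger_force: 0.0
1.975 [ 477.21566335 -260.55666246  205.40380842] [-3.14157058e+00  2.08489604e-04 -9.77996688e-02] [-5.67090583e-01  2.86067743e-01  1.53893582e+00 -7.70789271e-05
  1.31678502e+00  1.10152479e+00]
[[-0.1, -0.95, -0.29, 561.55], [-1.0, 0.09, 0.03, -268.5], [0.0, 0.29, -0.96, 383.72], [0.0, 0.0, 0.0, 1.0]]
```

View pics/w1.png

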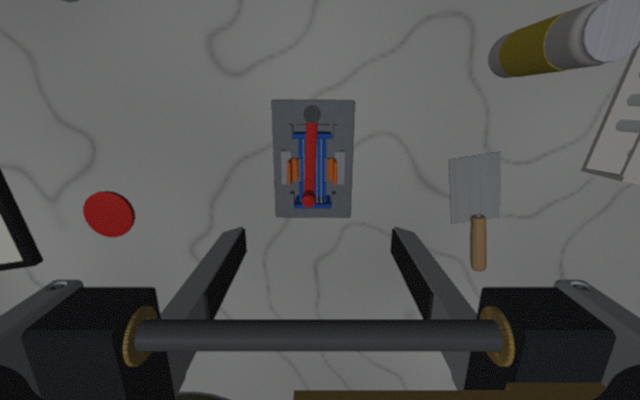

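The wrist view shows the dock square to the tool. The knob is near (308,199), the post at (312,114) and the catches at (293,170) and (332,170). Now I'll measure them.

```bash
cat >> h.py <<'E'
def meas(c,b):
    W=world(c);hsv=cv2.cvtColor(c['color'],cv2.COLOR_RGB2HSV);H,S,V=[hsv[...,i].astype(int) for i in range(3)]
    box=np.zeros(H.shape,bool);box[b[0]:b[1],b[2]:b[3]]=1;box&=c['range_z']>0;z=W[...,2]
    red=((H<6)|(H>174))&(S>150)&box
    for nm,m in (('bar',red&(z<73)&(z>58)),('knob',red&(z>84)),('orange',(H>8)&(H<20)&(S>130)&box&(z>40)),('blue',(H>100)&(H<125)&(S>120)&box&(z>40)),('plate',box&(abs(z-10)<4)&(S<60)),('post',box&(z>55)&(S<60))):
        p=W[m]
        if len(p)<5: print(nm,len(p));continue
        print(nm,len(p),p.mean(0).round(1),[np.round(a,1) for a in cv2.minAreaRect(p[:,:2].astype(np.float32))])
E
python3 - <<'E'
from h import *
c=dict(np.load('/tmp/wrist.npz'));meas(c,(95,222,265,362))
E
```

```text
bar 668 [ 508.9 -254.9   66. ] [array([ 507.6, -254.8]), array([10.7, 72.6]), np.float64(81.8)]
knob 128 [ 468.4 -249.5   89.6] [array([ 468.2, -249.1]), array([12.1, 12. ]), np.float64(45.8)]
orange 174 [ 489.4 -251.3   53.3] [array([ 488.2, -254.3]), array([54.6, 25.6]), np.float64(84.3)]
blue 427 [ 491.  -256.4   46. ] [array([ 488.4, -254.3]), array([42.7, 85.2]), np.float64(84.4)]
plate 5197 [ 502.3 -257.3    9. ] [array([ 492.1, -255.5]), array([ 99.9, 150.3]), np.float64(84.0)]
post 252 [ 551.5 -261.7   68. ] [array([ 513.5, -257.8]), array([16.3, 94.3]), np.float64(84.3)]
```

```bash
python3 -m creep '-0.25 -0.26 0.5 0 0 0; 0 0 0.9 0 0 0; 0 0 0.9 0 0 0; 0 0 0.7 0 0 0; 0 0 0.3 0 0 0; 0 0 0 0 0 0; 0 0 0 0 0 0' 0 && python3 -m creep '0 0 0 0 0 0; 0 0 0 0 0 0; 0 0 0 0 0 0; 0 0 0 0 0 0; 0 0 0 0 0 0; 0 0 0 0 0 0; 0 0 0 0 0 0; 0 0 0 0 0 0' 1 8
```

```text
clock: 2.9
eef_pos: [469.4, -248.9, 74.6]
eef_rot: [3.141, -0.002, -0.097]
wrist_force: [-1.1, -0.0, 0.1]
finger_gap: 94.0
finger_force: 0.0
clock: 3.9
eef_pos: [468.9, -248.5, 73.4]
eef_rot: [-3.142, 0.0, -0.096]
wrist_force: [-0.4, 0.6, 0.1]
finger_gap: 17.6
finger_force: 0.0
```

```bash
python3 -m creep '0 0 0 0 0 0; 0 0 0 0 0 0; 0 0 0 0 0 0' 1 8
```

```text
clock: 4.28
eef_pos: [469.0, -248.5, 73.4]
eef_rot: [3.142, 0.0, -0.096]
wrist_force: [0.0, -0.2, 0.2]
finger_gap: 13.5
finger_force: 8.0
```

The knob is pinched (13.5 mm gap, 8 N). Next is the swing along the arc.

```bash
python3 -m creep '0.025 -0.25 0 0 0 0; 0.055 -0.25 0 0 0 0; 0.085 -0.24 0 0 0 0; 0.11 -0.23 0 0 0 0; 0.14 -0.21 0 0 0 0; 0.16 -0.195 0 0 0 0; 0.19 -0.175 0 0 0 0; 0.21 -0.15 0 0 0 0; 0.22 -0.125 0 0 0 0; 0.235 -0.1 0 0 0 0; 0.245 -0.07 0 0 0 0; 0.25 -0.04 0 0 0 0; 0 0 0 0 0 0; 0 0 0 0 0 0; 0 0 0 0 0 0'
```

```text
clock: 6.15
eef_pos: [553.5, -175.1, 73.5]
eef_rot: [3.141, -0.0, -0.097]
wrist_force: [1.1, -5.0, -1.5]
finger_gap: 13.8
finger_force: 8.0
```

```bash
python3 -m creep '0 0 0 0 0 0; 0 0 0 0 0 0; 0 0 0 0 0 0; 0 0 0 0 0 0; 0 0 -0.5 0 0 0; 0 0 -0.8 0 0 0; 0 0 -0.8 0 0 0; 0 0 -0.4 0 0 0; -0.36 0.53 0 0 0 0; -0.36 0.53 0 0 0 0; -0.36 0.54 0 0 0 0; -0.35 0.54 0 0 0 0; 0 0 0 0 0 0; 0 0 0 0 0 0; 0 0 0 0 0 0' 0
python3 - <<'E'
from h import *
s=manip.read_state();print(s['eef_pos'],s['eef_rot'])
c=grab('wrist');save(c,'w2.png');meas(c,(60,290,180,460))
E
```

```text
clock: 8.02
eef_pos: [488.7, -253.9, 173.2]
eef_rot: [-3.141, 0.0, -0.096]
wrist_force: [-0.5, -0.0, -0.3]
finger_gap: 94.2
finger_force: 0.0
[ 488.65746462 -253.88271678  173.24308959] [-3.14135694e+00  2.58187108e-04 -9.56230978e-02]
bar 918 [ 553.5 -216.8   66. ] [array([ 553.5, -216.4]), array([73.1, 11.3]), np.float64(87.7)]
knob 205 [ 555.  -176.8   89.3] [array([ 555. , -176.1]), array([12.7, 12. ]), np.float64(83.0)]
orange 223 [ 489.8 -253.3   54.1] [array([ 488.5, -253.9]), array([94.2, 25.9]), np.float64(84.8)]
blue 777 [ 491.2 -254.3   46.5] [array([ 488.6, -254.4]), array([79.1, 93.8]), np.float64(54.0)]
plate 5348 [ 500.7 -259.1    9. ] [array([ 492.4, -255.5]), array([100. , 149.6]), np.float64(84.0)]
post 4404 [ 500.  -255.3  201.3] [array([ 522. , -244.5]), array([143.9,  81. ]), np.float64(84.4)]
```

View pics/w2.png

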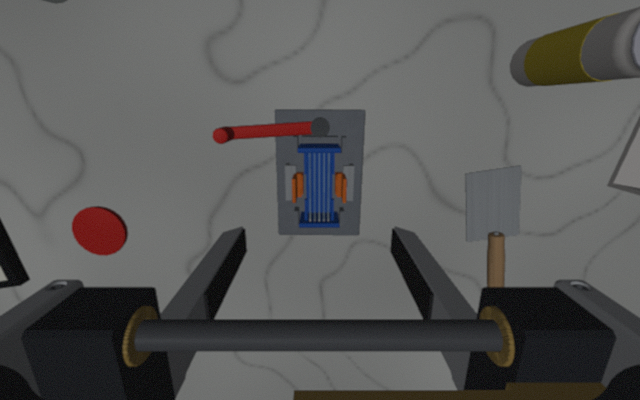

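The view shows the keeper swung aside, knob at (222,135), with the cassette bare and its catches at (297,186) and (341,186), centred under the gripper. I'll descend and pinch.

```bash
python3 -m creep '0 0 0.9 0 0 0; 0 0 0.9 0 0 0; 0 0 0.8 0 0 0; 0 0 0.5 0 0 0; 0 0.01 0.3 0 0 0; 0 0 0.1 0 0 0; 0 0 0 0 0 0; 0 0 0 0 0 0; 0 0 0 0 0 0' 0 && python3 -m creep '0 0 0 0 0 0; 0 0 0 0 0 0; 0 0 0 0 0 0; 0 0 0 0 0 0; 0 0 0 0 0 0; 0 0 0 0 0 0; 0 0 0 0 0 0; 0 0 0 0 0 0; 0 0 0 0 0 0' 1 25
```

```text
clock: 9.2
eef_pos: [488.4, -255.1, 34.0]
eef_rot: [3.141, -0.001, -0.096]
wrist_force: [0.4, 0.6, -0.3]
finger_gap: 94.1
finger_force: 0.0
clock: 10.32
eef_pos: [488.3, -255.0, 33.8]
eef_rot: [3.142, -0.0, -0.096]
wrist_force: [-1.3, 1.3, 4.9]
finger_gap: 38.6
finger_force: 25.0
```

Gap 38.6 mm at 25 N, so both catches are in. I'll lift straight up.

```bash
python3 -m creep '0 0 0 0 0 0; 0 0 -0.1 0 0 0; 0 0 -0.25 0 0 0; 0 0 -0.4 0 0 0; 0 0 -0.4 0 0 0; 0 0 -0.4 0 0 0; 0 0 -0.4 0 0 0; 0 0 -0.4 0 0 0; 0 0 -0.4 0 0 0; 0 0 -0.3 0 0 0; 0 0 -0.2 0 0 0; 0 0 0 0 0 0; 0 0 0 0 0 0; 0 0 0 0 0 0'
python3 - <<'E'
from h import *
c=grab('scene');cv2.imwrite('pics/s2.png',cv2.resize(c['color'][100:260,120:420],None,fx=2,fy=2)[...,::-1])
E
```

```text
clock: 12.08
eef_pos: [488.1, -254.9, 163.0]
eef_rot: [-3.141, 0.001, -0.096]
wrist_force: [0.3, 0.7, -0.9]
finger_gap: 38.5
finger_force: 25.0
```

View pics/s2.png

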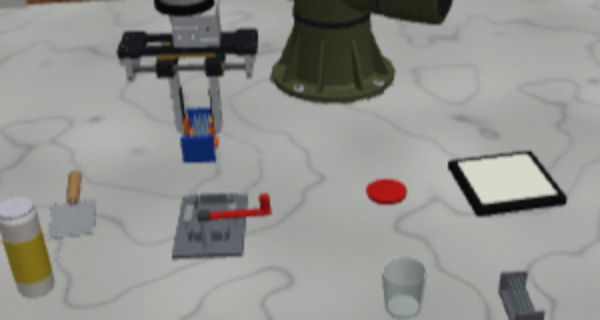

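The view shows the cassette held above the dock, at crop (200,135), with the keeper still aside. I'll check its tilt from the depth.

```bash
cat >> h.py <<'E'
def tilt(n,ctr):
    c=grab(n);W=world(c);hsv=cv2.cvtColor(c['color'],cv2.COLOR_RGB2HSV)
    m=(hsv[...,0]>100)&(hsv[...,0]<125)&(hsv[...,1]>120)&(c['range_z']>0)&(np.hypot(W[...,0]-ctr[0],W[...,1]-ctr[1])<70)
    p=W[m];y=-.096;q=p-np.array([ctr[0],ctr[1],0]);a=q[:,0]*np.cos(y)+q[:,1]*np.sin(y);b=-q[:,0]*np.sin(y)+q[:,1]*np.cos(y)
    print(n,len(p),'z',np.percentile(p[:,2],[1,50,99]).round(1),'x',np.percentile(a,[1,99]).round(1),'y',np.percentile(b,[1,99]).round(1))
    for k in range(-60,60,10):
        s=(a>=k)&(a<k+10)
        if s.sum()>5: print(k,s.sum(),np.percentile(p[s,2],[3,50,97]).round(1))
E
python3 - <<'E'
from h import *
s=manip.read_state();print(s['moment'],s['wrist_force'])
for n in('wrist','scene'): tilt(n,(488.1,-254.9))
E
```

```text
[0.02637281 0.00039218 0.00846315] [-0.57402681 -0.24354511 -1.21051022]
wrist 5872 z [143.1 163.8 265.9] x [-42.   42.9] y [-20.4  21. ]
-50 237 [177.1 178.2 179.3]
-40 1577 [143.7 167.5 178.6]
-30 435 [143.4 144.8 169.7]
-20 387 [143.6 145.  171.4]
-10 266 [143.5 144.4 154.6]
0 283 [143.3 144.3 195.3]
10 463 [143.2 144.5 169.3]
20 516 [143.3 145.1 171.1]
30 446 [166.7 178.  280.3]
40 1262 [143.6 168.8 179. ]
scene 271 z [141.2 167.3 181.6] x [-42.9  44.3] y [-22.6  19.1]
-50 21 [166.6 176.  180.1]
-40 29 [165.2 174.2 180.8]
-20 6 [168.  173.8 174.8]
30 72 [141.1 161.5 180.5]
40 136 [143.9 162.6 181.2]
```

The cassette is level: both end rims are at about 178.5 mm, so the underside is at TCP − 24 mm. Now I'll carry it to the pad.

```bash
python3 -m creep '-0.03 -0.2 0 0 0 0; -0.07 -0.4 0 0 0 0; -0.1 -0.6 0 0 0 0; -0.125 -0.75 0 0 0 0; -0.125 -0.75 0 0 0 0; -0.125 -0.75 0 0 0 0; -0.125 -0.75 0 0 0 0; -0.125 -0.75 0.05 0 0 0; -0.125 -0.75 0.05 0 0 0; -0.125 -0.75 0.05 0 0 0; -0.125 -0.75 0.05 0 0 0; -0.125 -0.75 0.05 0 0 0; -0.125 -0.75 0.05 0 0 0; -0.125 -0.75 0.05 0 0 0; -0.125 -0.75 0.05 0 0 0; -0.1 -0.6 0.05 0 0 0; -0.07 -0.4 0.05 0 0 0; -0.05 -0.3 0.05 0 0 0; -0.02 -0.14 0 0 0 0; 0 0 0 0 0 0' && python3 -m creep '0 0 0 0 0 0; 0 0 0 0 0 0; 0 0 0 0 0 0; 0 0 0 0 0 0; 0 0 0 0 0 0; 0 0 0 0 0 0; 0 0 0 0 0 0; 0 0 0 0 0 0'
python3 - <<'E'
from h import *
s=manip.read_state();tilt('wrist',s['eef_pos'][:2])
c=grab('scene');cv2.imwrite('pics/s3.png',cv2.resize(c['color'][80:260,160:480],None,fx=2,fy=2)[...,::-1])
E
```

```text
clock: 14.72
eef_pos: [455.8, 215.9, 141.4]
eef_rot: [3.142, 0.0, -0.096]
wrist_force: [-0.1, -0.8, -1.2]
finger_gap: 38.4
finger_force: 25.0
clock: 15.72
eef_pos: [455.8, 216.0, 141.4]
eef_rot: [3.142, 0.0, -0.096]
wrist_force: [0.1, 0.0, -1.0]
finger_gap: 38.1
finger_force: 25.0
wrist 5741 z [121.6 142.3 246.4] x [-42.   42.8] y [-20.3  20.9]
-50 222 [155.7 156.7 157.7]
-40 1584 [122.2 146.2 157.1]
-30 432 [121.9 123.2 148.1]
-20 388 [121.7 123.4 149.6]
-10 266 [121.6 122.8 133.9]
0 274 [121.8 122.9 131. ]
10 466 [121.5 123.  147.8]
20 497 [121.7 123.5 149.7]
30 422 [145.  156.5 256.4]
40 1190 [125.1 148.4 157.5]
```

View pics/s3.png

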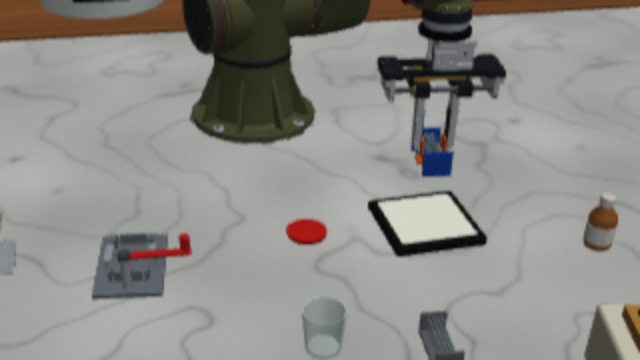

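The view shows the cassette level above the pad, at crop (435,155), with the keeper still aside. The underside is about 100 mm above the pad, so I'm handing in.

```bash
python3 -c "
from cell import manip
print(manip.sign_off())"
```

```text
the job is handed in; nothing more can be done
None
```

I handed the job in at about 16 s: keeper swung aside to about 1.5 rad, cassette held level by its pinched catches at 25 N, about 100 mm above the middle of the light pad; the hand-in gave no verdict.

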